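# Clip the tall painting panel into the studio's panel rack

## Robot

A 7-joint arm with a two-finger parallel gripper is mounted at the origin on the work surface. World frame = base frame: x ahead of the robot, y to its left, z up, the work surface at z = 0. Lengths are in m, angles in rad, forces in N, time in s.
With the tool pointing down it reaches from about 0.425 to 0.875 m from the base axis. Payload 4.7 kg.
Tool frame: the origin (TCP) lies on the centre line of the jaws, within the pads' length; the fingertips stand ahead of it and the grasp point (between the pads) lies 2 mm behind it (nose_length is the z of the fingertips in the tool frame, in m); z points along the fingers, y is the line along which they close (so a half turn about z gives the same grasp; the last joint's range is limited). The gripper opens to 87 mm and grips with 3 to 60 N. Pads are 19 mm wide; open, the fingers measure 117 mm over their backs; the gripper's body (75 mm by 190 mm) begins 51 mm behind the grasp point.
Start: joints at [-1.288, 0.321, -0.07, 1.45, 0.023, 1.371, -0.057], TCP at [0.173, 0.627, 0.24] pointing down, gripper open.
Joint ranges: [-2.86, 2.86], [-0.3, 2.09], [-1.38, 1.24], [0.06, 2.45], [-1.56, 4.7], [0.09, 2.05], [-2.69, 2.69]. Speed limits (rad/s): [2.57, 2.57, 3.14, 3.14, 3.14, 3.14, 3.14].

## Interface

Orientations are given as a rotation vector (axis times angle).
In Python, from bench import * gives the robot as it stands.
- The arm moves only by the tool send_rows, never from a script. Its arguments are lists of equal length, an entry for each row: "xyz": the shift along the tool's x, y, z in mm, a list of three; "dr": the turn, a rotation vector about the tool's x, y, z in rad, a list of three. A call has exactly 10 rows; each row is the pose to reach, as a shift and turn from the pose commanded when the call began, along the tool's axes at that moment; what a row does not reach only later rows make up. A row lasts 1/12 s, in which the tool goes at most 41.7 mm and 7.16 degrees, less where a joint would pass 70% of its speed; a pose out of reach is approached as far as the arm can. A call with a gripper value outside its range is refused whole. "jaw" is the finger opening in mm, from 0 to 87, set as the call begins (left out, the last holds). The fingers move at their own pace and stop on an object; "grip_force" is the grip in N (left out, the last holds). Time passes only in rows, so rows that repeat a pose let the fingers close, or fill a call up. It gives the time, the measured TCP pose, the force, the opening and the grip force at its end, in the units of the state.
- get_state(): the state, without advancing time (a new reading comes with each control period).
- get_image(name): name is "scene" or "top"; returns the picture (420x560x3 uint8, red, green, blue); there is no depth.
- calibration(name): a dict with "vfov" (degrees; the focal length in pixels is half the picture's height over the tangent of half this angle, whatever the lens; pixels are square), "cx", "cy" (the principal point, pixels), "rvec" (rotation vector, rad) and "tvec" (3), from world to camera coordinates, as OpenCV has them. Camera axes: x right, y down, z forward; pixel columns grow to the right and rows downward; lengths in m; the calibration is good to about 2 mm. A picture is of the moment at which its call begins. calibration takes no time and is no camera call.
- close_job(): hands the job in; it is judged then, once.
The state is a dict: "time": time; "joint_positions": joint angles; "qd": joint speeds; "joint_torque": joint torques, N m; "position": TCP position; "tool_rot": TCP orientation; "ft_force": force on the tool from outside, world axes, zero at the start; "torque": the same for the moment, N m; "grip_width": opening from 0.0 (shut) to 1.0 (fully open); "grip_force": force on a finger pad.
Only numpy, scipy, OpenCV 4.12 (cv2) and the standard library are available. Lean on these libraries where they do the work, as an engineer would, in place of code of your own. Each camera call takes 0.05 s, during which the arm holds its last target. There are 200 camera calls.

## Task

Pick the tall, narrow painting panel out of its wooden holder and push it down upright into the empty spring clip, about centred along the clip, until its bottom edge is fully home on the clip's floor; then let go. Leave the other two panels standing in their holders.

Things in the scene. Friction and masses are not known exactly. Their poses are not given: they have to be found in the camera images.
- tall_mid (a point): Panel to move: the tallest of three in look-alike wooden holders; pale wood, white-primed face, 80 mm wide (y), 130 tall (z up), 12 thick (x), 80-160 g. Stands loose and upright in a groove 16 mm wide, 22 deep; bottom edge 12 mm above the bench, holder top (60 x 100 mm) at 34. Point: panel centre, 65 mm below its top edge.
- clip_seat (a point): Empty clip (its twin holds a panel): two sprung steel leaves, 90 mm long (y), 8 mm apart, each yields 14, on a plywood base. Point: middle of its floor, 12 mm above the bench; x across the slot, z up. Leaves flare to a 30 mm mouth; tops 76 mm above the bench, ends open. Panel goes in thickness along x, bottom on the floor; takes a 5-15 N push, then holds.
- square_mid (a point): A square painting panel, 85 mm wide (y) and 85 mm tall. It is 12 mm thick (its x axis) and stands upright in its own wooden holder, and must stay there. Point: the centre of the panel.
- wide_mid (a point): A low, wide painting panel, 120 mm wide (y) and 75 mm tall. It is 12 mm thick (its x axis) and stands upright in its own wooden holder, and must stay there. Point: the centre of the panel.
Mind the look-alikes: they are no part of the job. What is shaped like the part that bears clip_seat but green is not meant.

How it is judged:
By the outcome, as a careful person would: the job done as asked, in the order asked, and still so for the second after the job is handed in, with the robot touching nothing.
It also fails if it takes over 38 s, if anything falls off the work surface, if the arm or the gripper's body presses on something with over 40 N, if the wrist force passes 120 N, or if a joint passes its speed limit or range.

## Working session

There is one attempt and no reset: what is moved stays moved. The work goes in short steps, Python scripts to look and compute and a tool call to move; the robot and the scene stay as the last step left them, time stands still between calls to the robot, and variables do not carry over. Pictures are saved under pics/ and viewed, at most 10 in all, crops included, and the job is handed in when it is done.

Besides the shell and the picture viewer there is one more tool, called in YAML: its name, and indented under it one key for each argument. send_rows: Moves the arm, as the interface text tells. Its arguments: {"type":"object","properties":{"xyz":{"type":"array"},"dr":{"type":"array"},"jaw":{"type":"number"},"grip_force":{"type":"number"}},"required":["xyz","dr"]}

```bash
mkdir -p pics; python3 - <<'E'
from bench import *
import cv2
for n in ("scene","top"):
    cv2.imwrite(f"pics/{n}0.png",get_image(n)[:,:,::-1]); print(n,calibration(n))
print(get_state())
E
```

```text
scene {'vfov': 54.57795857938888, 'cx': 281.17525149241175, 'cy': 209.62486337638256, 'rvec': array([ 1.66002649,  2.1638287 , -0.65632209]), 'tvec': array([ 0.05932532, -0.33355154,  1.31655414])}
top {'vfov': 44.07333702061669, 'cx': 279.0571739166979, 'cy': 207.96806569015652, 'rvec': array([ 2.19037592, -2.16604479,  0.10126092]), 'tvec': array([0.03541523, 0.45223018, 1.61517186])}
{'time': 0.1, 'joint_positions': array([-1.28789338,  0.32173873, -0.07009574,  1.45152767,  0.02257544,
        1.37080625, -0.05689633]), 'qd': array([ 4.34771662e-04, -1.33872313e-03, -7.24837430e-04, -3.62955435e-03,
       -6.43875051e-04,  5.93156960e-04,  9.66098255e-05]), 'joint_torque': array([ 6.52625022e-05, -4.92569017e+01, -4.05430505e-01, -3.13403428e+01,
       -6.40499010e-02,  3.93344311e-02,  6.87605211e-05]), 'position': array([0.17253408, 0.62620789, 0.23859025]), 'tool_rot': array([-4.20885901e-01, -3.11310663e+00,  2.64738029e-03]), 'ft_force': array([0.74091644, 0.21303657, 0.28794122]), 'torque': array([ 0.00892589, -0.00622895,  0.01375648]), 'grip_force': 0.0, 'grip_width': 1.0027859143829119}
```

View pics/scene0.png

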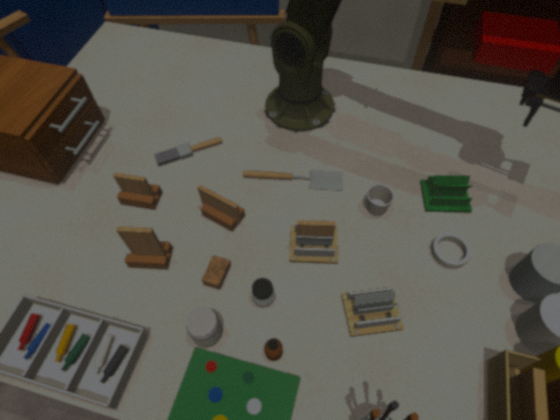

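View pics/top0.png

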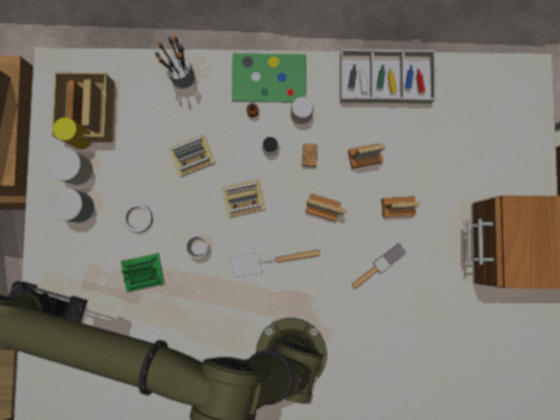

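Candidates for the panel are the holders at scene (145,245), (220,205) and (137,190). The clips are the empty one at scene (372,310), the twin holding a panel at (315,240), and the green look-alike at (446,192). I'll enlarge both views.

```bash
python3 - <<'E'
import cv2,numpy as np
s=cv2.imread("pics/scene0.png");t=cv2.imread("pics/top0.png")
def c(im,x,y,w,h,k): return cv2.resize(im[y:y+h,x:x+w],None,fx=k,fy=k,interpolation=cv2.INTER_CUBIC)
g=lambda i:np.clip(255*(i/255.)**.7,0,255).astype('uint8')
cv2.imwrite("pics/c1.png",g(np.vstack([c(s,110,165,160,110,5)])))
a=c(s,335,275,80,70,5);b=c(t,165,130,80,70,5);d=c(t,295,135,133,90,6)
cv2.imwrite("pics/c2.png",g(np.hstack([a,b])))
cv2.imwrite("pics/c3.png",g(d))
E
```

```text
(no output)
```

View pics/c1.png

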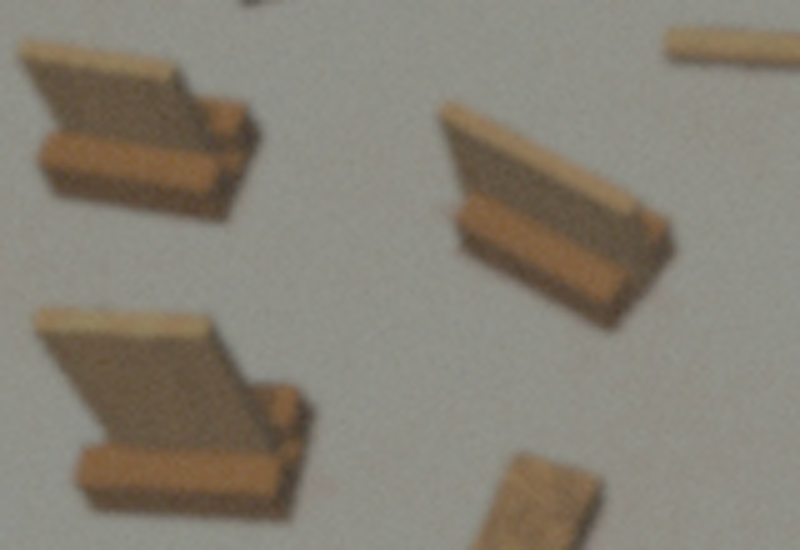

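View pics/c2.png

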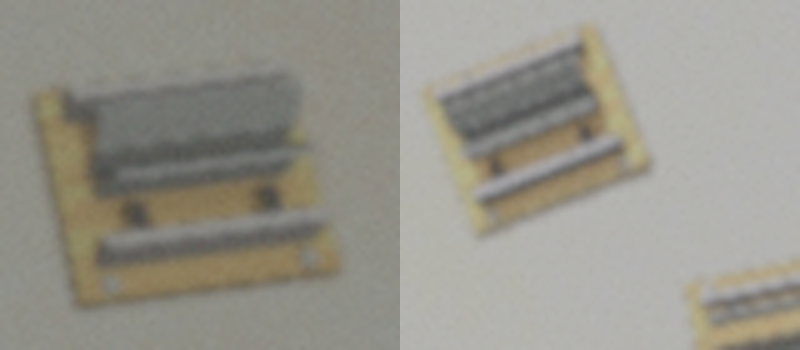

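View pics/c3.png

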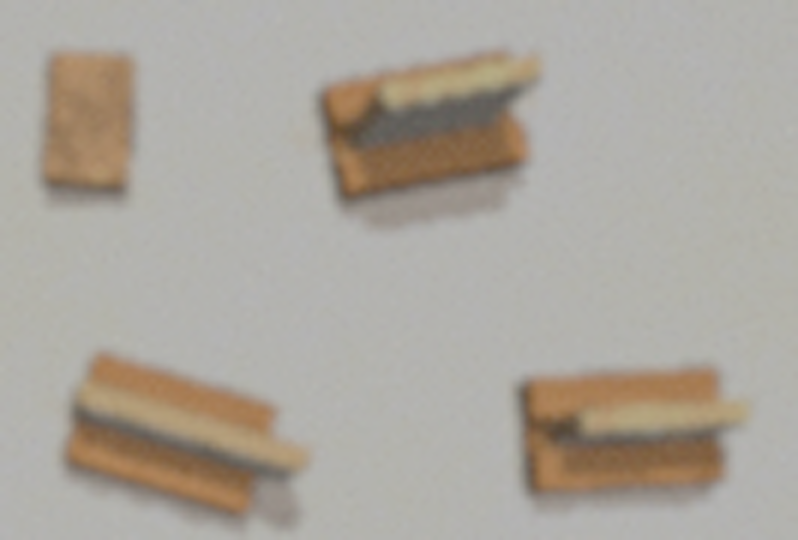

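Top (366,154), scene (145,245), shows the most face below its top edge, so it is the tall panel. The wide panel is at top (326,207) and the square one at (399,205). The empty steel clip on plywood is at top (192,155), and the green one is excluded. Next I'll triangulate the features.

```bash
cat > h.py <<'E'
import numpy as np,cv2
from bench import *
def cam(n):
    c=calibration(n);f=210/np.tan(np.radians(c['vfov']/2))
    return np.array([[f,0,c['cx']],[0,f,c['cy']],[0,0,1]]),cv2.Rodrigues(np.array(c['rvec']))[0],np.array(c['tvec'])
C={n:cam(n) for n in("scene","top")}
def ray(n,p):
    K,R,t=C[n];return -R.T@t,R.T@np.linalg.solve(K,[p[0],p[1],1.])
def atz(n,p,z):
    o,d=ray(n,p);return o+d*(z-o[2])/d[2]
def proj(n,P):
    K,R,t=C[n];q=(np.atleast_2d(P)@R.T+t)@K.T;return q[:,:2]/q[:,2:]
def tri(ps,pt):
    A=np.zeros((3,3));b=np.zeros(3);L=[]
    for n,p in(("scene",ps),("top",pt)):
        o,d=ray(n,p);d=d/np.linalg.norm(d);M=np.eye(3)-np.outer(d,d);A+=M;b+=M@o;L.append((M,o))
    X=np.linalg.solve(A,b);return X,[round(1e3*np.linalg.norm(M@(X-o)),1) for M,o in L]
E
python3 - <<'E'
from h import *
np.set_printoptions(precision=4,suppress=True)
s1=lambda u,v:(u/5+110-.4,v/5+165-.4); s2=lambda u,v:(u/5+335-.4,v/5+275-.4)
t2=lambda u,v:((u-400)/5+165-.4,v/5+130-.4); t3=lambda u,v:(u/6+295-.4,v/6+135-.4)
print("cams",ray("scene",(0,0))[0],ray("top",(0,0))[0])
print("clip base corners z12 top:");
for p in [(425,92),(595,25),(652,168),(480,235)]: print(atz("top",t2(*p),.012))
print("scene:")
for p in [(35,92),(82,305),(342,270),(310,150)]: print(atz("scene",s2(*p),.012))
print("top strips z76")
for p in [(437,97),(583,47),(465,152),(597,102),(477,197),(622,143)]: print(p,atz("top",t2(*p),.076))
print("scene strips z76")
for p in [(75,100),(298,75),(115,175),(310,150),(105,245),(325,218)]: print(p,atz("scene",s2(*p),.076),atz("scene",s2(*p),.03))
print("panel top z142")
for p in [(383,110),(378,85),(540,58),(531,82)]: print(atz("top",t3(*p),.142))
for p in [(38,312),(38,332),(212,338),(210,317)]: print("s",atz("scene",s1(*p),.142))
print("holder z34")
for p in [(325,90),(345,195),(525,162),(510,50)]: print(atz("top",t3(*p),.034))
for p in [(80,482),(285,488),(305,390),]: print("s",atz("scene",s1(*p),.034))
E
```

```text
cams [0.9755 0.2184 0.9213] [0.3073 0.0469 1.6486]
clip base corners z12 top:
[0.6409 0.3924 0.012 ]
[0.6858 0.2848 0.012 ]
[0.5935 0.2463 0.012 ]
[0.5491 0.3547 0.012 ]
scene:
[0.5962 0.2483 0.012 ]
[0.6887 0.2868 0.012 ]
[0.6434 0.3959 0.012 ]
[0.5913 0.3758 0.012 ]
top strips z76
(437, 97) [0.6249 0.3714 0.076 ]
(583, 47) [0.6571 0.2826 0.076 ]
(465, 152) [0.5909 0.3533 0.076 ]
(597, 102) [0.6229 0.2732 0.076 ]
(477, 197) [0.5631 0.3452 0.076 ]
(622, 143) [0.5976 0.2572 0.076 ]
scene strips z76
(75, 100) [0.622  0.2637 0.076 ] [0.6028 0.2662 0.03  ]
(298, 75) [0.5856 0.3558 0.076 ] [0.5643 0.3633 0.03  ]
(115, 175) [0.6508 0.286  0.076 ] [0.6332 0.2897 0.03  ]
(310, 150) [0.6184 0.3647 0.076 ] [0.5989 0.3727 0.03  ]
(105, 245) [0.6818 0.2869 0.076 ] [0.6658 0.2907 0.03  ]
(325, 218) [0.6465 0.3742 0.076 ] [0.6286 0.3826 0.03  ]
panel top z142
[ 0.6064 -0.191   0.142 ]
[ 0.6188 -0.1886  0.142 ]
[ 0.6332 -0.2684  0.142 ]
[ 0.6212 -0.2639  0.142 ]
s [ 0.6262 -0.2692  0.142 ]
s [ 0.6356 -0.2642  0.142 ]
s [ 0.6185 -0.1876  0.142 ]
s [ 0.6088 -0.1932  0.142 ]
holder z34
[ 0.6381 -0.1776  0.034 ]
[ 0.5824 -0.188   0.034 ]
[ 0.601  -0.2827  0.034 ]
[ 0.6607 -0.2752  0.034 ]
s [ 0.6593 -0.2713  0.034 ]
s [ 0.6367 -0.1737  0.034 ]
s [ 0.5846 -0.1862  0.034 ]
```

```bash
cat >> h.py <<'E'
from scipy.spatial.transform import Rotation as Ro
def rel(pos,yaw,st=None):
    "tool-frame shift (mm) and turn from measured pose to tool-down pose with tool y at world angle yaw(deg)"
    st=st or get_state();R0=Ro.from_rotvec(st['tool_rot'])
    best=None
    for w in(yaw,yaw+180):
        w=np.radians(w);y=np.array([np.cos(w),np.sin(w),0]);z=np.array([0,0,-1.])
        dr=(R0.inv()*Ro.from_matrix(np.c_[np.cross(y,z),y,z])).as_rotvec()
        if best is None or np.linalg.norm(dr)<np.linalg.norm(best): best=dr
    print("t",round(st['time'],2),"pos",np.round(st['position'],4),"xyz",np.round(1e3*R0.inv().apply(np.array(pos)-st['position']),1),"dr",np.round(best,4),"F",np.round(st['ft_force'],1))
E
python3 - <<'E'
from h import *
import bench
print([ (k,getattr(bench,k)) for k in dir(bench) if 'nose' in k.lower()])
rel((.45,.40,.26),40)
rel((.621,-.228,.24),11.8)
E
```

```text
[('nose_length', 0.017)]
t 0.1 pos [0.1725 0.6262 0.2386] xyz [-327.6 -144.4  -21.1] dr [-1.600e-03  6.000e-04  6.039e-01] F [0.7 0.2 0.3]
t 0.1 pos [0.1725 0.6262 0.2386] xyz [-6.592e+02 -7.045e+02 -2.000e-01] dr [-1.5000e-03  1.0000e-03  1.0961e+00] F [0.7 0.2 0.3]
```

send_rows:
  xyz:
    - [-33, -14, -2]
    - [-66, -29, -4]
    - [-98, -43, -6]
    - [-131, -58, -8]
    - [-164, -72, -11]
    - [-197, -87, -13]
    - [-229, -101, -15]
    - [-262, -116, -17]
    - [-295, -130, -19]
    - [-328, -144, -21]
  dr:
    - [0, 0, 0.06]
    - [0, 0, 0.12]
    - [0, 0, 0.18]
    - [0, 0, 0.24]
    - [0, 0, 0.3]
    - [0, 0, 0.36]
    - [0, 0, 0.42]
    - [0, 0, 0.48]
    - [0, 0, 0.54]
    - [0, 0, 0.6]
  jaw: 87

```text
time: 0.93
position: [0.4516, 0.3993, 0.2604]
tool_rot: [-1.326, -2.848, 0.001]
ft_force: [0.8, 0.2, 0.5]
grip_width: 0.997
grip_force: 0.0
```

```bash
python3 - <<'E'
from h import *
rel((.54,.08,.26),11.8)
rel((.621,-.228,.24),11.8)
E
```

```text
t 0.93 pos [0.4516 0.3993 0.2604] xyz [-301.3 -137.8    0.4] dr [-4.000e-04  1.000e-04  4.932e-01] F [0.8 0.2 0.5]
t 0.93 pos [0.4516 0.3993 0.2604] xyz [-589.1 -274.    20.5] dr [-4.000e-04  1.000e-04  4.932e-01] F [0.8 0.2 0.5]
```

send_rows:
  xyz:
    - [-30, -14, 0]
    - [-60, -28, 0]
    - [-90, -41, 0]
    - [-120, -55, 0]
    - [-151, -69, 0]
    - [-181, -83, 0]
    - [-211, -96, 0]
    - [-241, -110, 0]
    - [-271, -124, 0]
    - [-301, -138, 0]
  dr:
    - [0, 0, 0.05]
    - [0, 0, 0.1]
    - [0, 0, 0.15]
    - [0, 0, 0.2]
    - [0, 0, 0.25]
    - [0, 0, 0.3]
    - [0, 0, 0.35]
    - [0, 0, 0.4]
    - [0, 0, 0.45]
    - [0, 0, 0.493]

```text
time: 1.77
position: [0.5395, 0.0801, 0.2603]
tool_rot: [-1.98, -2.438, 0.0]
ft_force: [0.8, 0.2, 0.1]
grip_width: 1.0
grip_force: 0.0
```

```bash
python3 - <<'E'
from h import *
rel((.621,-.228,.21),11.8)
E
```

```text
t 1.77 pos [0.5395 0.0801 0.2603] xyz [-318.3   16.5   50.2] dr [-0.0004 -0.0002  0.0007] F [0.8 0.2 0.1]
```

send_rows:
  xyz:
    - [-38, 2, 2]
    - [-76, 4, 4]
    - [-114, 6, 8]
    - [-152, 8, 14]
    - [-190, 10, 20]
    - [-228, 12, 28]
    - [-264, 14, 36]
    - [-296, 16, 44]
    - [-318, 16.5, 50]
    - [-318, 16.5, 50]
  dr:
    - [0, 0, 0]
    - [0, 0, 0]
    - [0, 0, 0]
    - [0, 0, 0]
    - [0, 0, 0]
    - [0, 0, 0]
    - [0, 0, 0]
    - [0, 0, 0]
    - [0, 0, 0]
    - [0, 0, 0]

```text
time: 2.6
position: [0.6197, -0.2325, 0.2083]
tool_rot: [-1.987, -2.433, 0.009]
ft_force: [-0.8, -0.8, 0.5]
grip_width: 1.0
grip_force: 0.0
```

```bash
python3 - <<'E'
from h import *
cv2.imwrite("pics/s1.png",get_image("scene")[:,:,::-1])
rel((.621,-.228,.11),11.8)
i=cv2.imread("pics/s1.png")[140:300,60:260]
cv2.imwrite("pics/s1c.png",cv2.resize(i,None,fx=3.5,fy=3.5,interpolation=2))
E
```

```text
t 2.65 pos [ 0.6202 -0.2293  0.2089] xyz [ 1.2  1.4 98.9] dr [-0.0035  0.0008 -0.0023] F [0.9 1.1 0.7]
```

View pics/s1c.png

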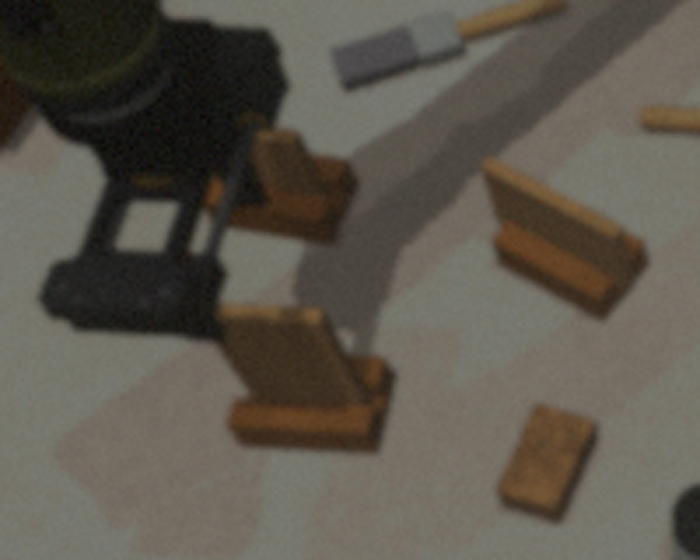

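The gripper sits above the tall panel, whose top edge is at about (270,310) in the crop. Descending.

send_rows:
  xyz:
    - [1, 1.4, 5]
    - [1, 1.4, 15]
    - [1, 1.4, 30]
    - [1, 1.4, 45]
    - [1, 1.4, 60]
    - [1, 1.4, 75]
    - [1, 1.4, 88]
    - [1, 1.4, 96]
    - [1, 1.4, 99]
    - [1, 1.4, 99]
  dr:
    - [0, 0, 0]
    - [0, 0, 0]
    - [0, 0, 0]
    - [0, 0, 0]
    - [0, 0, 0]
    - [0, 0, 0]
    - [0, 0, 0]
    - [0, 0, 0]
    - [0, 0, 0]
    - [0, 0, 0]

```text
time: 3.48
position: [0.6227, -0.2237, 0.1108]
tool_rot: [-1.976, -2.441, 0.0]
ft_force: [-0.1, -0.6, 0.2]
grip_width: 1.001
grip_force: 0.0
```

send_rows:
  xyz:
    - [0, 0, 0]
    - [0, 0, 0]
    - [0, 0, 0]
    - [0, 0, 0]
    - [0, 0, 0]
    - [0, 0, 0]
    - [0, 0, 0]
    - [0, 0, 0]
    - [0, 0, 0]
    - [0, 0, 0]
  dr:
    - [0, 0, 0]
    - [0, 0, 0]
    - [0, 0, 0]
    - [0, 0, 0]
    - [0, 0, 0]
    - [0, 0, 0]
    - [0, 0, 0]
    - [0, 0, 0]
    - [0, 0, 0]
    - [0, 0, 0]
  jaw: 0
  grip_force: 40

```text
time: 4.32
position: [0.6229, -0.2246, 0.1115]
tool_rot: [-1.978, -2.441, -0.0]
ft_force: [-0.1, 0.1, 0.3]
grip_width: 0.325
grip_force: 0.0
```

```bash
python3 - <<'E'
from h import *
s=get_state();print(s['grip_width']*87,s['grip_force'],s['ft_force'],s['torque'])
rel((.621,-.228,.27),11.8)
E
```

```text
28.281052061614336 0.0 [-0.09927748  0.08897104  0.28050802] [-0.05745458 -0.00245115  0.05080879]
t 4.32 pos [ 0.6229 -0.2246  0.1115] xyz [  -3.    -2.6 -158.5] dr [-0.     -0.0001  0.003 ] F [-0.1  0.1  0.3]
```

send_rows:
  xyz:
    - [-3, -2, 0]
    - [-3, -2, 0]
    - [-3, -2, 0]
    - [-3, -2, 0]
    - [-3, -2, 0]
    - [-3, -2, 0]
    - [-3, -2, 0]
    - [-3, -2, 0]
    - [-3, -2, 0]
    - [-3, -2, 0]
  dr:
    - [0, 0, 0]
    - [0, 0, 0]
    - [0, 0, 0]
    - [0, 0, 0]
    - [0, 0, 0]
    - [0, 0, 0]
    - [0, 0, 0]
    - [0, 0, 0]
    - [0, 0, 0]
    - [0, 0, 0]

```text
time: 5.15
position: [0.6216, -0.228, 0.1116]
tool_rot: [1.978, 2.441, 0.0]
ft_force: [0.3, -0.9, 0.2]
grip_width: 0.136
grip_force: 40.0
```

```bash
python3 - <<'E'
from h import *
s=get_state();print(s['grip_width']*87,s['grip_force'],s['ft_force'],s['torque'])
rel((.621,-.228,.27),11.8)
E
```

```text
11.864222740187163 39.99991248361766 [ 0.31691802 -0.87519942  0.23379755] [-0.24485648  0.0351653  -0.01591905]
t 5.15 pos [ 0.6216 -0.228   0.1116] xyz [ 1.000e-01 -6.000e-01 -1.584e+02] dr [0.0001 0.     0.003 ] F [ 0.3 -0.9  0.2]
```

send_rows:
  xyz:
    - [0, 0, -4]
    - [0, 0, -12]
    - [0, 0, -24]
    - [0, 0, -40]
    - [0, 0, -60]
    - [0, 0, -84]
    - [0, 0, -110]
    - [0, 0, -135]
    - [0, 0, -152]
    - [0, 0, -160]
  dr:
    - [0, 0, 0]
    - [0, 0, 0]
    - [0, 0, 0]
    - [0, 0, 0]
    - [0, 0, 0]
    - [0, 0, 0]
    - [0, 0, 0]
    - [0, 0, 0]
    - [0, 0, 0]
    - [0, 0, 0]

```text
time: 5.98
position: [0.6227, -0.2287, 0.2762]
tool_rot: [1.974, 2.437, 0.004]
ft_force: [-0.4, 0.4, -1.1]
grip_width: 0.135
grip_force: 40.0
```

```bash
python3 - <<'E'
from h import *
s=get_state();print(s['grip_width']*87,s['grip_force'],s['torque'])
cv2.imwrite("pics/s2.png",get_image("scene")[:,:,::-1])
i=cv2.imread("pics/s2.png")[120:300,60:260]
cv2.imwrite("pics/s2c.png",cv2.resize(i,None,fx=3.2,fy=3.2,interpolation=2))
rel((.620,.320,.27),22.6)
E
```

```text
11.711520179313801 39.99963997397572 [-0.10507013 -0.03004546 -0.03164666]
t 6.03 pos [ 0.6228 -0.2287  0.2763] xyz [537.4 111.    5.5] dr [ 0.0055  0.0032 -0.1855] F [ 1.  -0.5 -0.5]
```

View pics/s2c.png

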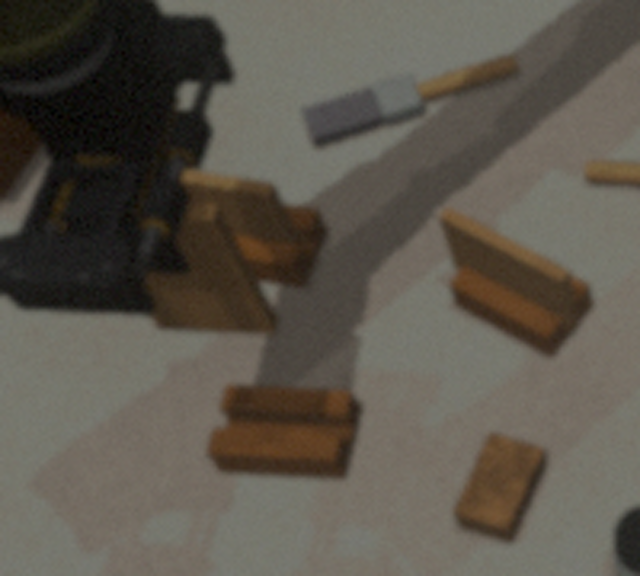

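The panel is out and upright, and its holder and the other two panels are undisturbed. Carrying it to the clip.

send_rows:
  xyz:
    - [8, 2, 0]
    - [24, 5, 0]
    - [48, 10, 0]
    - [78, 16, 0]
    - [110, 23, 0]
    - [142, 29, 0]
    - [174, 36, 0]
    - [206, 43, 0]
    - [238, 49, 0]
    - [270, 56, 0]
  dr:
    - [0, 0, 0]
    - [0, 0, -0.01]
    - [0, 0, -0.03]
    - [0, 0, -0.05]
    - [0, 0, -0.07]
    - [0, 0, -0.09]
    - [0, 0, -0.11]
    - [0, 0, -0.13]
    - [0, 0, -0.15]
    - [0, 0, -0.165]

```text
time: 6.87
position: [0.6189, 0.0503, 0.2698]
tool_rot: [-1.766, -2.595, 0.003]
ft_force: [0.7, 0.0, -1.6]
grip_width: 0.135
grip_force: 40.0
```

```bash
python3 - <<'E'
from h import *
rel((.620,.320,.27),22.6)
E
```

```text
t 6.87 pos [0.6189 0.0503 0.2698] xyz [ 2.505e+02  1.000e+02 -2.000e-01] dr [-0.0028 -0.0012 -0.0187] F [ 0.7  0.  -1.6]
```

send_rows:
  xyz:
    - [32, 13, 0]
    - [64, 26, 0]
    - [96, 38, 0]
    - [128, 51, 0]
    - [160, 64, 0]
    - [190, 76, 0]
    - [217, 87, 0]
    - [237, 95, 0]
    - [248, 99, 0]
    - [250, 100, 0]
  dr:
    - [0, 0, 0]
    - [0, 0, 0]
    - [0, 0, 0]
    - [0, 0, -0.005]
    - [0, 0, -0.01]
    - [0, 0, -0.015]
    - [0, 0, -0.019]
    - [0, 0, -0.019]
    - [0, 0, -0.019]
    - [0, 0, -0.019]

```text
time: 7.7
position: [0.62, 0.3208, 0.2693]
tool_rot: [-1.737, -2.614, 0.003]
ft_force: [0.1, 0.3, -1.5]
grip_width: 0.136
grip_force: 40.0
```

send_rows:
  xyz:
    - [0, 0, 4]
    - [0, 0, 12]
    - [0, 0, 24]
    - [0, 0, 36]
    - [0, 0, 48]
    - [0, 0, 58]
    - [0, 0, 64]
    - [0, 0, 66]
    - [0, 0, 66]
    - [0, 0, 66]
  dr:
    - [0, 0, 0]
    - [0, 0, 0]
    - [0, 0, 0]
    - [0, 0, 0]
    - [0, 0, 0]
    - [0, 0, 0]
    - [0, 0, 0]
    - [0, 0, 0]
    - [0, 0, 0]
    - [0, 0, 0]

```text
time: 8.53
position: [0.6224, 0.3172, 0.206]
tool_rot: [1.745, 2.612, 0.001]
ft_force: [-0.0, -0.3, -1.5]
grip_width: 0.136
grip_force: 40.0
```

```bash
python3 - <<'E'
from h import *
rel((.620,.320,.185),22.6)
a=get_image("scene")[:,:,::-1];b=get_image("top")[:,:,::-1]
cv2.imwrite("pics/s3.png",a);cv2.imwrite("pics/t3.png",b)
r=lambda i:cv2.resize(i,(400,400),interpolation=2)
cv2.imwrite("pics/m3.png",np.hstack([r(a[240:340,320:420]),r(b[110:210,140:240])]))
E
```

```text
t 8.53 pos [0.6224 0.3172 0.206 ] xyz [ 3.5 -1.1 21. ] dr [ 0.0008 -0.0001 -0.0014] F [-0.  -0.3 -1.5]
```

View pics/m3.png

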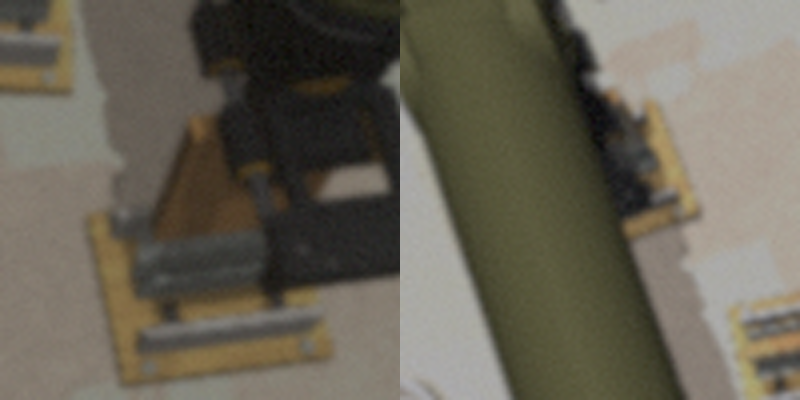

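The panel hangs between the two leaves: the near leaf is at (200,255) in the left crop and the end of the far leaf at (125,220). I'll correct and lower it, watching the force.

send_rows:
  xyz:
    - [3, -1, 5]
    - [3, -1, 12]
    - [3, -1, 20]
    - [3, -1, 28]
    - [3, -1, 35]
    - [3, -1, 41]
    - [3, -1, 45]
    - [3, -1, 48]
    - [3, -1, 50]
    - [3, -1, 50]
  dr:
    - [0, 0, 0]
    - [0, 0, 0]
    - [0, 0, 0]
    - [0, 0, 0]
    - [0, 0, 0]
    - [0, 0, 0]
    - [0, 0, 0]
    - [0, 0, 0]
    - [0, 0, 0]
    - [0, 0, 0]

```text
time: 9.47
position: [0.6207, 0.3197, 0.1559]
tool_rot: [1.744, 2.612, 0.002]
ft_force: [1.4, 0.6, -0.3]
grip_width: 0.137
grip_force: 40.0
```

```bash
python3 - <<'E'
from h import *
rel((.620,.320,.1116),22.6); print(get_state()['torque'])
E
```

```text
t 9.47 pos [0.6207 0.3197 0.1559] xyz [ 0.6 -0.6 44.3] dr [ 0.0018 -0.     -0.0014] F [ 1.4  0.6 -0.3]
[ 0.07361977 -0.49469222  0.03945505]
```

send_rows:
  xyz:
    - [0, 1, 3]
    - [0, 1, 7]
    - [0, 1, 11]
    - [0, 1, 15]
    - [0, 1, 19]
    - [0, 1, 23]
    - [0, 1, 27]
    - [0, 1, 29]
    - [0, 1, 30]
    - [0, 1, 30]
  dr:
    - [0, 0, 0]
    - [0, 0, 0]
    - [0, 0, 0]
    - [0, 0, 0]
    - [0, 0, 0]
    - [0, 0, 0]
    - [0, 0, 0]
    - [0, 0, 0]
    - [0, 0, 0]
    - [0, 0, 0]

```text
time: 10.3
position: [0.6212, 0.32, 0.1267]
tool_rot: [1.745, 2.612, 0.002]
ft_force: [0.2, 0.1, 4.8]
grip_width: 0.134
grip_force: 40.0
```

```bash
python3 - <<'E'
from h import *
rel((.620,.320,.1116),22.6); s=get_state();print(s['torque'],s['grip_width']*87)
E
```

```text
t 10.3 pos [0.6212 0.32   0.1267] xyz [ 0.4 -1.2 15.1] dr [ 0.001  -0.0004 -0.0012] F [0.2 0.1 4.8]
[-0.16980015  0.23109697  0.0699044 ] 11.68850408724829
```

Well centred, with 5 N of insertion force. I'll go on until it contacts the floor.

send_rows:
  xyz:
    - [0, 0, 2]
    - [0, 0, 5]
    - [0, 0, 8]
    - [0, 0, 11]
    - [0, 0, 13]
    - [0, 0, 14]
    - [0, 0, 15]
    - [0, 0, 16]
    - [0, 0, 16]
    - [0, 0, 16]
  dr:
    - [0, 0, 0]
    - [0, 0, 0]
    - [0, 0, 0]
    - [0, 0, 0]
    - [0, 0, 0]
    - [0, 0, 0]
    - [0, 0, 0]
    - [0, 0, 0]
    - [0, 0, 0]
    - [0, 0, 0]

```text
time: 11.13
position: [0.6214, 0.3202, 0.1115]
tool_rot: [1.744, 2.612, 0.002]
ft_force: [-0.9, -0.5, 7.5]
grip_width: 0.134
grip_force: 40.0
```

```bash
python3 - <<'E'
from h import *
rel((.620,.320,.1116),22.6); s=get_state();print(s['torque'],s['grip_width']*87)
E
```

```text
t 11.13 pos [0.6214 0.3202 0.1115] xyz [ 0.4 -1.3 -0.1] dr [ 0.0015 -0.0006 -0.0012] F [-0.9 -0.5  7.5]
[-0.33617393  0.53690698  0.04529447] 11.657407938233705
```

send_rows:
  xyz:
    - [0, 0, 0.5]
    - [0, 0, 1]
    - [0, 0, 1.5]
    - [0, 0, 1.5]
    - [0, 0, 1.5]
    - [0, 0, 1.5]
    - [0, 0, 1.5]
    - [0, 0, 1.5]
    - [0, 0, 1.5]
    - [0, 0, 1.5]
  dr:
    - [0, 0, 0]
    - [0, 0, 0]
    - [0, 0, 0]
    - [0, 0, 0]
    - [0, 0, 0]
    - [0, 0, 0]
    - [0, 0, 0]
    - [0, 0, 0]
    - [0, 0, 0]
    - [0, 0, 0]

```text
time: 11.97
position: [0.6214, 0.3202, 0.1115]
tool_rot: [1.744, 2.612, 0.003]
ft_force: [-4.7, -1.5, 13.7]
grip_width: 0.132
grip_force: 40.0
```

TCP height stopped at 0.1115, the same as in the holder, while the force rose by 6 N, so the panel is on the floor. Releasing.

send_rows:
  xyz:
    - [0, 0, -1]
    - [0, 0, -1]
    - [0, 0, -1]
    - [0, 0, -1]
    - [0, 0, -1]
    - [0, 0, -1]
    - [0, 0, -1]
    - [0, 0, -1]
    - [0, 0, -1]
    - [0, 0, -1]
  dr:
    - [0, 0, 0]
    - [0, 0, 0]
    - [0, 0, 0]
    - [0, 0, 0]
    - [0, 0, 0]
    - [0, 0, 0]
    - [0, 0, 0]
    - [0, 0, 0]
    - [0, 0, 0]
    - [0, 0, 0]
  jaw: 70

```text
time: 12.8
position: [0.6209, 0.3198, 0.109]
tool_rot: [-1.745, -2.612, -0.0]
ft_force: [0.8, 0.3, -0.3]
grip_width: 0.769
grip_force: 0.0
```

send_rows:
  xyz:
    - [0, 0, -5]
    - [0, 0, -15]
    - [0, 0, -30]
    - [0, 0, -50]
    - [0, 0, -70]
    - [0, 0, -90]
    - [0, 0, -110]
    - [0, 0, -125]
    - [0, 0, -130]
    - [0, 0, -130]
  dr:
    - [0, 0, 0]
    - [0, 0, 0]
    - [0, 0, 0]
    - [0, 0, 0]
    - [0, 0, 0]
    - [0, 0, 0]
    - [0, 0, 0]
    - [0, 0, 0]
    - [0, 0, 0]
    - [0, 0, 0]

```text
time: 13.63
position: [0.6219, 0.3201, 0.2418]
tool_rot: [1.744, 2.611, 0.006]
ft_force: [0.4, 0.3, 0.6]
grip_width: 0.807
grip_force: 0.0
```

send_rows:
  xyz:
    - [-10, 0, 0]
    - [-30, 0, 0]
    - [-60, 0, 0]
    - [-90, 0, 0]
    - [-120, 0, 0]
    - [-150, 0, 0]
    - [-180, 0, 0]
    - [-200, 0, 0]
    - [-200, 0, 0]
    - [-200, 0, 0]
  dr:
    - [0, 0, 0]
    - [0, 0, 0]
    - [0, 0, 0]
    - [0, 0, 0]
    - [0, 0, 0]
    - [0, 0, 0]
    - [0, 0, 0]
    - [0, 0, 0]
    - [0, 0, 0]
    - [0, 0, 0]

```text
time: 14.47
position: [0.6974, 0.1318, 0.2374]
tool_rot: [-1.75, -2.608, 0.004]
ft_force: [-0.1, 1.2, 0.1]
grip_width: 0.803
grip_force: 0.0
```

```bash
python3 - <<'E'
from h import *
a=get_image("scene")[:,:,::-1].copy();b=get_image("top")[:,:,::-1].copy()
th=np.radians(22.6);n=np.array([np.cos(th),np.sin(th),0]);y=np.array([-n[1],n[0],0]);c=np.array([.6214,.3202,0])
for im,nm in((a,"scene"),(b,"top")):
    im2=im
    for p in proj(nm,[c+i*.006*n+j*.04*y+[0,0,.142] for i in(-1,1) for j in(-1,1)]): print(nm,p.round(1))
r=lambda i:cv2.resize(i,(400,400),interpolation=2)
cv2.imwrite("pics/m4.png",np.hstack([r(a[240:340,320:420]),r(b[110:210,140:240])]))
E
```

```text
scene [361.4 288.8]
scene [399.9 283.8]
scene [362.8 294.4]
scene [401.6 289.3]
top [198.3 142.7]
top [172.9 152.7]
top [196.8 139. ]
top [171.4 149. ]
```

View pics/m4.png

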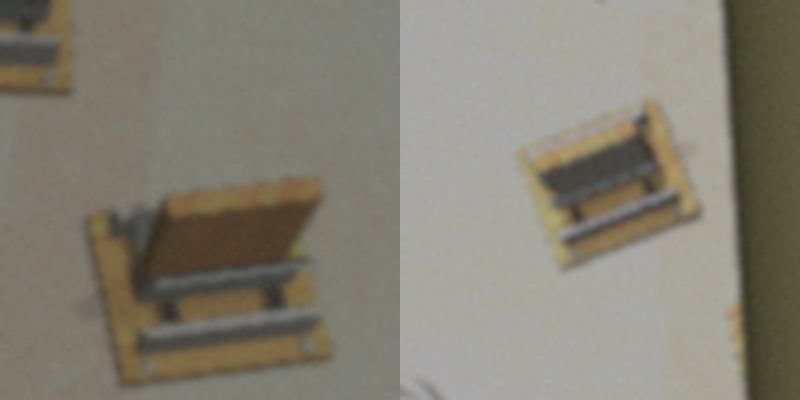

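The panel stands upright in the clip, and its top-edge corners in both views fall within about a pixel of where a fully seated panel should appear.

```bash
python3 -c "
from bench import *
print(close_job())"
```

```text
the job is handed in; nothing more can be done
None
```

The tall panel is fully home on the floor of the empty clip, upright, about centred and released. I never touched the other two panels, and I handed the job in at about 14.6 s.

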